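# Ring carrier to the station, pointer drawn to the mark

### The arm

A 6-joint arm with a two-finger parallel gripper is mounted at the origin on the work surface. World frame = base frame: x ahead of the robot, y to its left, z up, the work surface at z = 0. Lengths are in m, angles in rad, forces in N, time in s.
With the tool pointing down it reaches from about 0.35 to 0.775 m from the base axis. Payload 5.5 kg.
Tool frame: the origin (TCP) lies at the very end of the fingers, on their centre line; the grasp point (between the pads) lies 19 mm behind it; z points along the fingers, x is the direction in which the jaws open and shut, and the axes are right-handed (so a half turn about z gives the same grasp; the last joint's range is limited). The gripper opens to 85 mm and grips with 20 to 120 N. Pads are 22 mm wide; open, the fingers measure 114 mm over their backs; the gripper's body (76 mm by 85 mm) begins 54 mm behind the grasp point. The pads swing forward as they close: fully open they stand 13 mm farther back than shut.
Start: joints at [-1.33, 0.313, 0.046, 1.304, 0, 1.431], TCP at [0.214, -0.534, 0.231] pointing down, gripper open.
Joint ranges: [-2.76, 2.76], [-0.86, 1.69], [-1.03, 1.26], [-2.2, 2.34], [-1.47, 1.5], [-3.14, 3.14]. Speed limits (rad/s): [2.57, 2.57, 3.14, 3.14, 3.14, 3.14].

### API

Orientations are given as a unit quaternion [w, x, y, z].
In Python, from workcell import env gives the robot as it stands.
- The arm moves only by the shell command python3 -m inch 'ROWS' [FORCE]. ROWS is JSON, a list of rows, each a list of 7 numbers: the turn, a rotation vector about the tool's x, y, z each as a share of 8 degrees, from -1 to 1, then the shift along the tool's x, y, z each as a share of 0.05 m, from -1 to 1, then the closure, from 0 (fully open) to 1 (shut). A call has 1 to 12 rows; each row shifts and turns the commanded pose from where the row before left it, along the tool's axes as they then stand; what a row does not reach is not made up. A row lasts 1/10 s, in which the tool goes at most 50 mm and 8.59 degrees, less where a joint would pass 70% of its speed; a pose out of reach is approached as far as the arm can. A call with a number of a shift or a turn outside -1 to 1 is refused whole. A call with a gripper value outside its range is refused whole. The fingers move at their own pace and stop on an object; FORCE is the grip in N (left out, the last holds). Time passes only in rows, so rows that do not move let the fingers close. It gives the time, the measured TCP pose, the force and the opening at its end, in the units of the state.
- env.get_state(): the state, without advancing time (a new reading comes with each control period).
- env.read_camera(name): name is "scene" or "side" or "wrist"; returns the picture (384x512x3 uint8, red, green, blue); there is no depth.
- env.calibration(name): a dict with "fx", "fy", "cx", "cy" (pixels), "rvec" (rotation vector, rad) and "tvec" (3), from world to camera coordinates, as OpenCV has them; the wrist camera has in their place "hand_eye" (4x4, takes a point from camera to tool coordinates, whose origin is the TCP and whose axes are the tool frame's). Camera axes: x right, y down, z forward; pixel columns grow to the right and rows downward; lengths in m; the calibration is good to about 2 mm. A picture is of the moment at which its call begins: read the wrist's pose just before it. calibration takes no time and is no camera call.
- env.hand_in(): hands the job in, once; it reports no verdict.
The state is a dict: "clock": time; "joint_pos": joint angles; "qvel": joint speeds; "tau": joint torques, N m; "tcp_pos": TCP position; "orientation": TCP orientation; "wrist_force": force on the tool from outside, world axes, zero at the start; "ft_torque": the same for the moment, N m; "finger_gap": finger opening in m.
Only numpy, scipy, OpenCV 4.12 (cv2) and the standard library are available. Lean on these libraries where they do the work, as an engineer would, in place of code of your own. Each camera call takes 0.05 s, during which the arm holds its last target.

### The job

At the jeweller's setting stand, push the ring carrier along its rail to the station until it clicks into the detent, and leave it there. Then pull the sprung pointer rod out by its spool grip until its needle lines up with the upright length mark at the station, and finish while still holding it there against its spring. Leave the other things on the bench where they are.

Things in the scene. Friction and masses are not known exactly. Their poses are not given: they have to be found in the camera images.
- stand: the fixed setting stand: grey slab 200 x 440 x 10 mm. Origin on the bench; y along the slab (y -255 to +185 mm), x away from the robot, z up. Pointer rod lane along y at x = -65 mm: its sleeve, a brass tube 24 mm across, axis 78 mm above the bench, spans y -245 to -115, mouth to +y. Carrier rail along y at x = +55 mm: 18 mm wide, top 22 mm above the bench, y -65 to +185. Place and yaw vary.
- station: the station: dark steel clamp fixed across the rail, 0 to 50 mm along the stand's y. Origin on the slab under the rail's centre line, axes as the stand's. A block on its far side (x 43 to 57, 36 mm high) holds the detent: a sprung ball that drops in a notch in the carrier's side when the carrier's middle is at the station's y = 0. About 5 N to pass; it draws the carrier in over the last 4 mm.
- mark (a point): top of the length mark: a thin upright fin of dark steel on the station's near side, 4 mm thick along y, 5 mm wide, top 66 mm above the bench, 37 mm from the rail's centre line, at the station's y = 0. The needle passes 10 mm above it.
- carrier_mid (a point): middle of the ring carrier's block: aluminium, 40 mm (x) by 44 mm (y) by 24 mm high, underside 22 mm above the bench, captive on the rail. A claw ring stands on its top, up to 76 mm above the bench. Push it on its flat end face, 22 mm from this point along y.
- carrier (a joint): travel of the carrier along the rail in m, growing towards the stand's -y (the sleeve's end); 0 is at the stand's y = +140 mm. It starts between 0 and 0.04, on the +y side of the station, and is to be pushed towards -y. It slides with about 1.2 N of friction and stays where left.
- rod_grip (a point): middle of the spool grip on the rod's end, on the rod's axis, 78 mm above the bench: a wooden waist 18 mm across and 40 mm long (along y) between two steel flanges 32 mm across. 68 mm free below it down to the slab, 75 mm free to its side. Take it from above, a finger either side of the waist, closing along the stand's x.
- needle_tip (a point): tip of the pointer needle: a steel wire 4 mm thick, level, 78 mm above the bench, running from the rod's outer flange across the carrier lane (towards the stand's +x). It lies 24 mm beyond rod_grip towards +y; the tip is 122 mm from the rod's axis. It moves with the rod.
- rod (a joint): how far the rod is pulled out of its sleeve towards the stand's +y, in m: 0 home, end stop at 0.135. The inner spring pulls it home with 3 N at 0 plus 60 N per m of travel; let go, it runs back. Lining the needle up with the mark takes 0.055 to 0.105.
- dish: bystander: small white porcelain plate 68 mm across, 14 mm high, on the slab at the sleeve end; origin under its centre
- bezel: bystander: loose brass bezel ring 22 mm across, 7 mm high, on the slab beyond the rod, about in line with it; origin under its centre
- bench_block: bystander: steel block 70 x 70 x 25 mm; origin under its centre
- solder_tile: bystander: pale soldering tile 150 x 110 x 25 mm; origin under its centre
- hammer: bystander: hammer 200 mm long, lying; origin under its centre
- graver: bystander: wooden-handled graver 160 mm long, lying; origin under its centre
- tweezers: bystander: steel tweezers 160 mm long, lying; origin under its centre
- pot: bystander: white porcelain cup 70 mm across, 60 mm high; origin under its centre

How it is judged:
On the way, in this order (a step that is already met when the one before it is completed fails the run):
1. the carrier sits in the station's detent, no longer pushed, while the rod is still home (y of carrier_mid in the frame of station between -0.004 and 0.004 m and value of joint rod below 0.015 m and contact force between the fingers and carrier below 0.5 N and linear speed of carrier below 0.02 m/s), for 0.2 s.
2. the rod is held by the fingers with its needle at the mark (y of needle_tip in the frame of station between -0.005 and 0.005 m and contact force between the fingers and rod above 1 N), for 0.5 s.
At the end, for the whole second after the job is handed in: the carrier's middle is within 4 mm of the station along the rail and the arm does not press on it; the needle is within 5 mm of the length mark along the rail, at rest, with the fingers on the rod holding it there against its spring (all of step 2 and y of carrier_mid in the frame of station between -0.004 and 0.004 m and velocity of joint rod between -0.01 and 0.01 m/s and contact force between the arm and carrier below 0.5 N and value of joint rod above 0.04 m); the arm keeps its last pose, push and grip.
It fails at once if a bystander is moved more than 30 mm (distance of any of dish, bezel, bench_block, solder_tile, hammer, graver, tweezers, pot from where it was at the start of the episode above 0.03 m).
It also fails if it takes over 51 s, if anything falls off the work surface, if the arm or the gripper's body presses on something with over 40 N, if the wrist force passes 120 N, or if a joint passes its speed limit or range.

## Working session

There is one attempt and no reset: what is moved stays moved. The work goes in short steps, Python scripts to look and compute and a shell command to move; the robot and the scene stay as the last step left them, time stands still between calls to the robot, and variables do not carry over. Pictures are saved under pics/ and viewed, and the job is handed in when it is done.

```bash
ls; mkdir -p pics; python3 - <<'E'
from workcell import env
import cv2
s=env.get_state()
print({k:(v if not hasattr(v,'round') else v) for k,v in s.items()})
for n in ["scene","side"]:
    im=env.read_camera(n); cv2.imwrite(f"pics/{n}0.png",cv2.cvtColor(im,cv2.COLOR_RGB2BGR)); print(n,env.calibration(n))
print(env.calibration("wrist"))
E
```

```text
pics
{'clock': 0.0, 'joint_pos': array([-1.32962625e+00,  3.13990923e-01,  4.49633416e-02,  1.30361629e+00,
        1.87704882e-06,  1.43118868e+00]), 'qvel': array([-1.16349156e-05,  2.86044299e-04,  3.49427058e-04, -1.82515770e-03,
       -9.48110378e-04,  2.25788286e-04]), 'tau': array([-1.01956930e-04, -4.80625927e+01,  2.98534673e+01,  1.92697509e-02,
       -1.49789835e-04, -2.50754425e-06]), 'tcp_pos': array([ 0.21355521, -0.53330562,  0.23040789]), 'orientation': array([-6.19904937e-04,  8.28142930e-01, -5.60516221e-01, -6.84892149e-04]), 'wrist_force': array([0.07225908, 0.46987737, 0.43127879]), 'ft_torque': array([-0.04534666,  0.01166913, -0.00702631]), 'finger_gap': 0.08555095107429246}
scene {'fx': 417.8738087676016, 'fy': 417.8738087676016, 'cx': 258.182781084879, 'cy': 198.31075698825953, 'rvec': array([ 2.04215034,  0.91329872, -0.47850344]), 'tvec': array([-0.42593187, -0.18876916,  1.65543234])}
side {'fx': 407.4575869944948, 'fy': 407.4575869944948, 'cx': 254.76381794494958, 'cy': 195.39067848258097, 'rvec': array([ 0.32108839, -2.62192573,  1.51762867]), 'tvec': array([0.59036438, 0.13991164, 1.18428737])}
{'fx': 322.07687626217455, 'fy': 322.07687626217455, 'cx': 259.29769627446325, 'cy': 194.41985415916446, 'hand_eye': array([[ 9.99999127e-01,  9.03839185e-04,  9.64017206e-04,
        -9.47766148e-05],
       [-1.17021888e-03,  9.44578601e-01,  3.28283257e-01,
        -8.57552607e-02],
       [-6.13874753e-04, -3.28284098e-01,  9.44578834e-01,
        -1.44114927e-01],
       [ 0.00000000e+00,  0.00000000e+00,  0.00000000e+00,
         1.00000000e+00]])}
```

View pics/scene0.png

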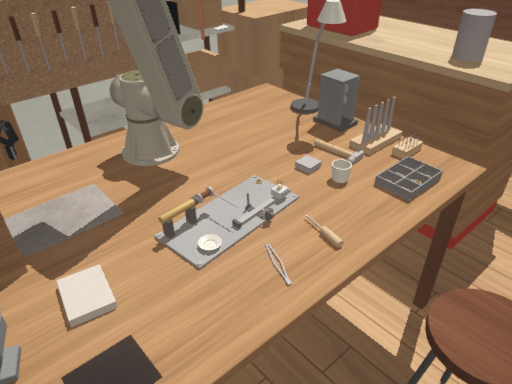

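View pics/side0.png

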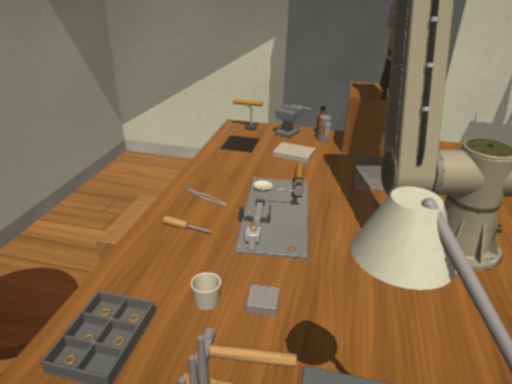

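```bash
cat > h.py <<'E'
import numpy as np,cv2
from workcell import env
def cal(n):
    c=env.calibration(n);K=np.array([[c['fx'],0,c['cx']],[0,c['fy'],c['cy']],[0,0,1.]]);return c,K
def R_of(q): 
    from scipy.spatial.transform import Rotation as R
    return R.from_quat([q[1],q[2],q[3],q[0]]).as_matrix()
def pose(n,st=None):
    "R (world->cam), cam centre, K"
    c,K=cal(n)
    if n!='wrist':
        R=cv2.Rodrigues(c['rvec'])[0]; return R,-R.T@c['tvec'],K
    T=np.eye(4);T[:3,:3]=R_of(st['orientation']);T[:3,3]=st['tcp_pos'];M=T@c['hand_eye'];return M[:3,:3].T,M[:3,3],K
def ray(P,uv):
    R,C,K=P;d=R.T@np.linalg.inv(K)@np.array([uv[0],uv[1],1.]);return C,d/np.linalg.norm(d)
def onz(P,uv,z):
    C,d=ray(P,uv);return C+d*(z-C[2])/d[2]
def proj(P,X):
    R,C,K=P;x=(R@(np.atleast_2d(X)-C).T);p=K@x;return (p[:2]/p[2]).T
def tri(rs):
    A=0;b=0
    for C,d in rs:
        M=np.eye(3)-np.outer(d,d);A=A+M;b=b+M@C
    return np.linalg.solve(A,b)
E
python3 - <<'E'
from h import *
a=cv2.imread('pics/scene0.png')[150:280,140:320];cv2.imwrite('pics/sc_c.png',cv2.resize(a,None,fx=4.4,fy=4.4,interpolation=2))
a=cv2.imread('pics/side0.png')[145:275,215:335];cv2.imwrite('pics/si_c.png',cv2.resize(a,None,fx=4.5,fy=4.5,interpolation=2))
for n,uvs in (('scene',[(231,220),(150,155),(208,243),(309,163),(341,173)]),('side',[(275,220),(263,186),(480,255),(264,298),(206,290)])):
    P=pose(n);print(n,P[1])
    for uv in uvs: print(uv,onz(P,uv,0.01).round(3))
E
```

```text
scene [ 1.37467845 -0.64045072  0.81091924]
(231, 220) [ 0.567 -0.045  0.01 ]
(150, 155) [ 0.045 -0.027  0.01 ]
(208, 243) [ 0.605 -0.159  0.01 ]
(309, 163) [0.497 0.38  0.01 ]
(341, 173) [0.621 0.413 0.01 ]
side [0.37238821 1.06864409 0.6999777 ]
(275, 220) [0.535 0.033 0.01 ]
(263, 186) [ 0.617 -0.17   0.01 ]
(480, 255) [-0.044  0.056  0.01 ]
(264, 298) [0.498 0.368 0.01 ]
(206, 290) [0.639 0.377 0.01 ]
```

View pics/sc_c.png

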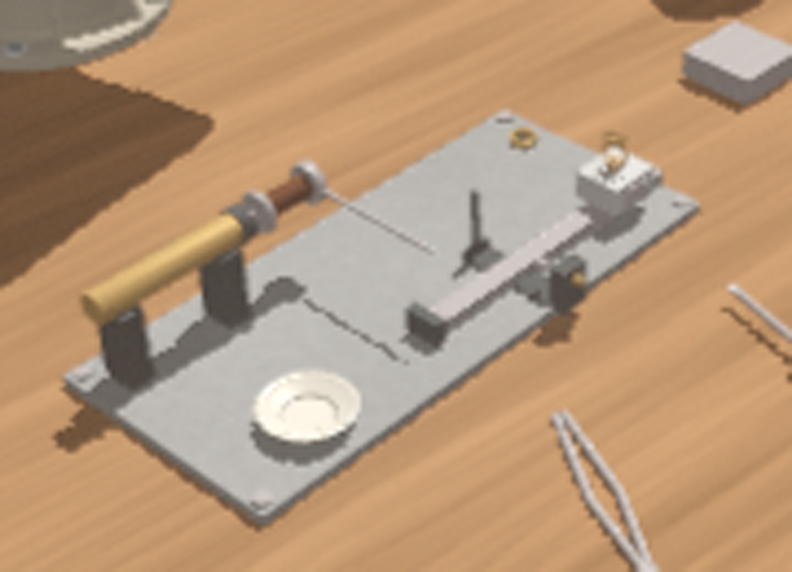

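View pics/si_c.png

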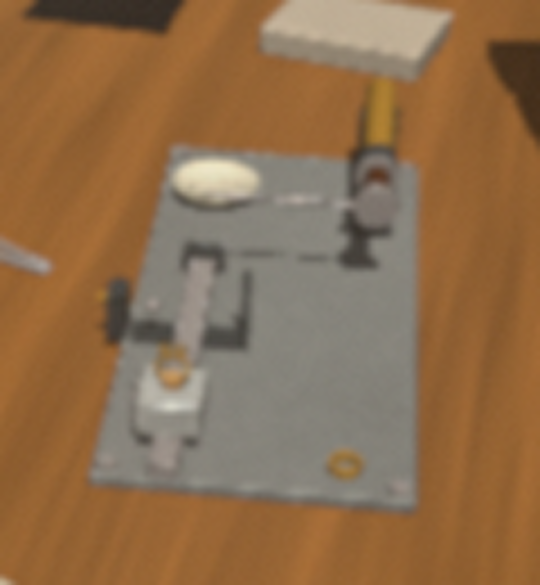

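```bash
python3 - <<'E'
from h import *
loc=np.array([[-.1,.185],[.1,.185],[.1,-.255],[-.1,-.255]])
sc=np.array([(500,112),(698,205),(262,516),(68,380)])/4.4+[140,150]
si=np.array([(413,503),(92,481),(173,147),(417,163)])/4.5+[215,145]
def fit(W):
    Lc=loc-loc.mean(0);Wc=W-W.mean(0);th=np.arctan2((Lc[:,0]*Wc[:,1]-Lc[:,1]*Wc[:,0]).sum(),(Lc*Wc).sum())
    R=np.array([[np.cos(th),-np.sin(th)],[np.sin(th),np.cos(th)]]);t=W.mean(0)-R@loc.mean(0);return th,t,(loc@R.T+t-W)
Ws=[]
for n,u in(('scene',sc),('side',si)):
    P=pose(n);W=np.array([onz(P,x,.01)[:2] for x in u]);Ws.append(W);th,t,r=fit(W);print(n,th,t,(r*1000).round(1).tolist())
th,t,r=fit((Ws[0]+Ws[1])/2);print(th,t,(r*1000).round(1).tolist())
R=np.array([[np.cos(th),-np.sin(th)],[np.sin(th),np.cos(th)]])
# carrier, rod, station measured features
ps,pi=pose('scene'),pose('side')
def S(c):return np.array(c)/4.4+[140,150]
def D(c):return np.array(c)/4.5+[215,145]
def show(nm,a,b):
    X=tri([ray(ps,S(a)),ray(pi,D(b))]);print(nm,X.round(4),'stand',(R.T@(X[:2]-t)).round(4))
show('outer flange',(308,183),(374,203))
show('fin top',(474,193),(248,270))
show('ring',(615,150),(172,368))
show('bezel',(523,139),(345,463))
E
```

```text
scene 0.12057450395083986 [0.5438652  0.00470437] [[-1.4, 4.2], [0.2, 3.3], [4.9, -3.3], [-3.7, -4.2]]
side 0.12147688895499059 [0.53600441 0.01775252] [[-4.4, 2.1], [2.7, -2.6], [2.2, -0.8], [-0.5, 1.2]]
0.12102917077837944 [0.53993469 0.01122843] [[-2.9, 3.2], [1.4, 0.4], [3.6, -2.0], [-2.1, -1.5]]
outer flange [ 0.481  -0.0548  0.076 ] stand [-0.0665 -0.0585]
fin top [0.5528 0.0357 0.0624] stand [0.0157 0.0227]
ring [0.5761 0.1529 0.0572] stand [0.053  0.1362]
bezel [0.4648 0.1596 0.0101] stand [-0.0567  0.1564]
```

```bash
python3 -m inch '[[0,0,-1,0,0,0,1],[0,0,-1,0,0,0,1],[0,0,-1,0,0,0,1],[0,0,-1,0,0,0,1],[0,0,-1,0,0,0,1],[0,0,-1,0,0,0,1],[0,0,-1,0,0,0,1],[0,0,-1,0,0,0,1],[0,0,-1,0,0,0,1],[0,0,-0.39,0,0,0,1]]'; python3 - <<'E'
from h import *
s=env.get_state();R=R_of(s['orientation']);print(R.round(3),s['joint_pos'].round(3));print(R.T@(np.array([.545,.02,.25])-s['tcp_pos'])/.05)
E
```

```text
clock: 1.1
tcp_pos: [0.2136, -0.5335, 0.2307]
orientation: [-0.001, 0.998, 0.063, -0.0]
wrist_force: [-0.1, -0.2, -0.6]
finger_gap: 0.0001
[[ 0.992  0.125 -0.   ]
 [ 0.125 -0.992  0.001]
 [-0.    -0.001 -1.   ]] [-1.33   0.314  0.045  1.304 -0.     0.116]
[  7.95791145 -10.15672968  -0.37525087]
```

```bash
python3 -m inch '[[0,0,0,0.5,-0.7,-0.03,1],[0,0,0,0.5,-0.7,-0.03,1],[0,0,0,0.5,-0.7,-0.03,1],[0,0,0,0.5,-0.7,-0.03,1],[0,0,0,0.5,-0.7,-0.03,1],[0,0,0,0.5,-0.7,-0.03,1],[0,0,0,0.5,-0.7,-0.03,1],[0,0,0,0.5,-0.7,-0.03,1],[0,0,0,0.5,-0.7,-0.03,1],[0,0,0,0.5,-0.7,-0.03,1],[0,0,0,0.5,-0.7,-0.03,1],[0,0,0,0.5,-0.7,-0.03,1]]';python3 -m inch '[[0,0,0,0.65,-0.6,0,1],[0,0,0,0.65,-0.6,0,1],[0,0,0,0.65,-0.5,0,1],[0,0,0,0,0,0,1],[0,0,0,0,0,0,1],[0,0,0,0,0,0,1]]'; python3 - <<'E'
from h import *
s=env.get_state();R=R_of(s['orientation']);print(s['tcp_pos'],s['joint_pos'].round(3));print(R.T@(np.array([.545,.02,.25])-s['tcp_pos'])/.05)
im=env.read_camera('wrist');cv2.imwrite('pics/w1.png',im[:,:,::-1]);
import pickle;pickle.dump(s,open('w1.pkl','wb'))
E
```

```text
clock: 2.3
tcp_pos: [0.4611, -0.0789, 0.2492]
orientation: [0.0, 0.998, 0.061, -0.0]
wrist_force: [-0.5, -0.6, -0.6]
finger_gap: 0.0002
clock: 2.9
tcp_pos: [0.5464, 0.0149, 0.2489]
orientation: [0.0, 0.998, 0.06, -0.001]
wrist_force: [0.3, 0.6, -0.4]
finger_gap: -0.0
[0.54639813 0.01491091 0.24893135] [-0.119  0.255  0.01   1.327 -0.     1.331]
[-0.01555077 -0.10440366 -0.02136089]
```

View pics/w1.png

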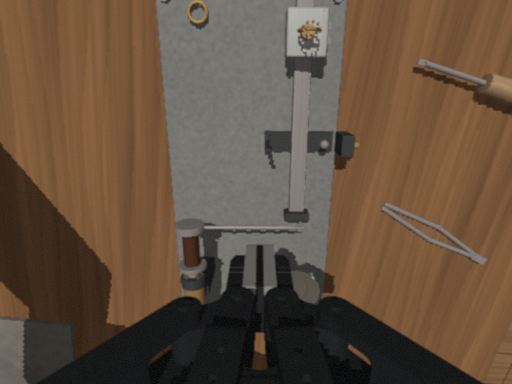

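```bash
python3 - <<'E'
import cv2
a=cv2.imread('pics/w1.png')
cv2.imwrite('pics/w1a.png',cv2.resize(a[0:185,150:370],None,fx=3.2,fy=3.2,interpolation=2))
cv2.imwrite('pics/w1b.png',cv2.resize(a[175:300,150:350],None,fx=4,fy=4,interpolation=2))
E
```

```text
(no output)
```

View pics/w1a.png

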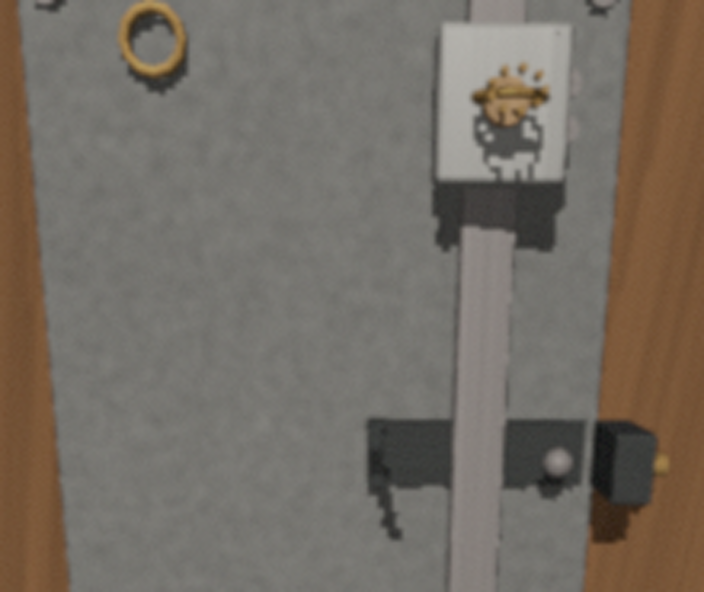

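View pics/w1b.png

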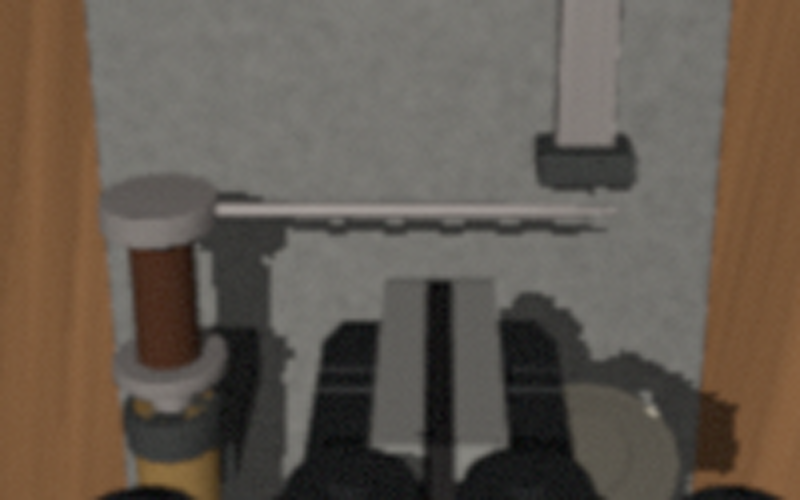

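```bash
python3 - <<'E'
from h import *
import pickle
s=pickle.load(open('w1.pkl','rb'));P=pose('wrist',s)
A=lambda u:np.array(u)/3.2+[150,0]
B=lambda u:np.array(u)/4+[150,175]
def yaw(a,b,z):
    d=onz(P,a,z)-onz(P,b,z);return np.arctan2(-d[0],d[1])
print('yaw',yaw(A((460,230)),B((558,145)),.022),yaw(A((512,230)),B((616,145)),.022),yaw(A((22,20)),B((125,480)),.01),yaw(A((628,20)),B((705,400)),.01),'tool',np.arctan2(*R_of(s['orientation'])[[1,0],0]))
th=.121;R=np.array([[np.cos(th),-np.sin(th)],[np.sin(th),np.cos(th)]])
rl=lambda X:(R.T@X[:2])
rows={'rail L':(A((460,230)),.022),'rail R':(A((512,230)),.022),'rail end':(B((587,145)),.022),'slab L':(A((45,300)),.01),'slab R':(A((605,300)),.01),
'car TL':(A((443,24)),.046),'car TR':(A((571,26)),.046),'car BL':(A((435,181)),.046),'car BR':(A((563,181)),.046),
'plate top':(A((420,420)),.014),'plate bot':(A((420,487)),.014),'ball':(A((557,460)),.034),'block TL':(A((612,440)),.036),'fin top?':(A((380,432)),.066),
'needle tip':(B((614,210)),.078),'needle':(B((300,210)),.078),'flange out':(B((160,190)),.078),'bezel':(A((152,40)),.015),'waist top':(B((163,247)),.087),'waist bot':(B((167,366)),.087)}
for k,(u,z) in rows.items():
    X=onz(P,u,z);print(k,X.round(4),rl(X).round(4))
E
```

```text
yaw 0.12423783701990497 0.1273824326151247 0.11317175446742915 0.12582529312828492 tool 0.12054063037967985
rail L [0.5723 0.1145 0.022 ] [0.5819 0.0446]
rail R [0.5897 0.1166 0.022 ] [0.5994 0.0446]
rail end [ 0.6013 -0.045   0.022 ] [ 0.5915 -0.1173]
slab L [0.4308 0.0741 0.01  ] [0.4366 0.0216]
slab R [0.6281 0.0983 0.01  ] [0.6354 0.0217]
car TL [0.5561 0.1694 0.046 ] [0.5725 0.101 ]
car TR [0.5939 0.1735 0.046 ] [0.6105 0.1005]
car BL [0.5601 0.1266 0.046 ] [0.5713 0.0581]
car BR [0.5995 0.1314 0.046 ] [0.611  0.0581]
plate top [0.5687 0.0491 0.014 ] [ 0.5705 -0.0199]
plate bot [0.5723 0.0246 0.014 ] [ 0.5711 -0.0447]
ball [0.6166 0.0438 0.034 ] [ 0.6174 -0.0309]
block TL [0.6337 0.0533 0.036 ] [ 0.6355 -0.0236]
fin top? [0.5524 0.0507 0.066 ] [ 0.5545 -0.0163]
needle tip [ 0.6019 -0.0409  0.078 ] [ 0.5925 -0.1133]
needle [ 0.5182 -0.0512  0.078 ] [ 0.5082 -0.1134]
flange out [ 0.4806 -0.05    0.078 ] [ 0.471  -0.1076]
bezel [0.4647 0.1597 0.015 ] [0.4806 0.1024]
waist top [ 0.4838 -0.062   0.087 ] [ 0.4728 -0.12  ]
waist bot [ 0.4868 -0.0979  0.087 ] [ 0.4714 -0.156 ]
```

```bash
python3 -m inch '[[0,0,0,0.2,-0.75,0,1],[0,0,0,0.2,-0.75,0.2,1],[0,0,0,0.2,-0.75,0.4,1],[0,0,0,0.2,-0.75,0.6,1],[0,0,0,0.14,-0.78,0.6,1],[0,0,0,0,0,0.6,1],[0,0,0,0,0,0.6,1],[0,0,0,0,0,0.4,1],[0,0,0,0,0,0,1],[0,0,0,0,0,0,1],[0,0,0,0,0,0,1]]'; python3 - <<'E'
from h import *
s=env.get_state();p=s['tcp_pos'];th=.123
print(p,'xp',p[0]*np.cos(th)+p[1]*np.sin(th),'yp',-p[0]*np.sin(th)+p[1]*np.cos(th))
im=env.read_camera('wrist');cv2.imwrite('pics/w2.png',im[:,:,::-1])
im=env.read_camera('scene');cv2.imwrite('pics/s2.png',cv2.resize(im[120:280,140:340,::-1],None,fx=3.5,fy=3.5))
E
```

```text
clock: 4.05
tcp_pos: [0.5724, 0.2082, 0.0812]
orientation: [-0.0, 0.998, 0.06, 0.001]
wrist_force: [0.3, 0.4, 0.1]
finger_gap: -0.0
[0.57235812 0.20824149 0.0812125 ] xp 0.5935831386902206 yp 0.13644556476085457
```

View pics/w2.png

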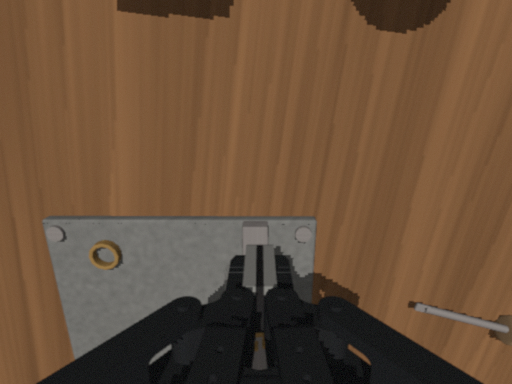

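View pics/s2.png

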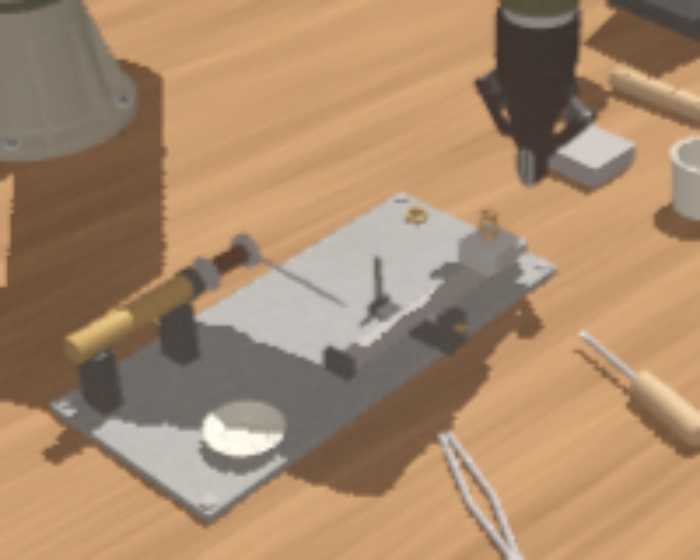

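```bash
python3 -m inch '[[0,0,0,-0.05,0,0.5,1],[0,0,0,0,0,0.5,1],[0,0,0,0,0,0,1],[0,0,0,0,0.2,0,1],[0,0,0,0,0.2,0,1],[0,0,0,0,0.1,0,1],[0,0,0,0,0.1,0,1],[0,0,0,0,0.1,0,1],[0,0,0,0,0.1,0,1],[0,0,0,0,0,0,1]]'; python3 -m inch '[[0,0,0,0,0.2,0,1],[0,0,0,0,0.2,0,1],[0,0,0,0,0.2,0,1],[0,0,0,0,0.2,0,1],[0,0,0,0,0.2,0,1],[0,0,0,0,0.2,0,1],[0,0,0,0,0.1,0,1],[0,0,0,0,0.1,0,1],[0,0,0,0,0,0,1],[0,0,0,0,0,0,1]]'; python3 - <<'E'
from h import *
s=env.get_state();p=s['tcp_pos'];th=.123
print(p,'xp',p[0]*np.cos(th)+p[1]*np.sin(th),'yp',-p[0]*np.sin(th)+p[1]*np.cos(th))
im=env.read_camera('scene');cv2.imwrite('pics/s3.png',cv2.resize(im[120:280,140:340,::-1],None,fx=3.5,fy=3.5))
E
```

```text
clock: 5.15
tcp_pos: [0.5736, 0.1679, 0.0294]
orientation: [0.0, 0.998, 0.06, 0.0]
wrist_force: [-0.9, -0.2, 0.5]
finger_gap: -0.0001
clock: 6.15
tcp_pos: [0.5822, 0.099, 0.0293]
orientation: [0.0, 0.998, 0.06, 0.0]
wrist_force: [-1.1, -0.6, 0.1]
finger_gap: -0.0001
[0.58222861 0.09895273 0.0292862 ] xp 0.5899704147251034 yp 0.026771460097699068
```

View pics/s3.png

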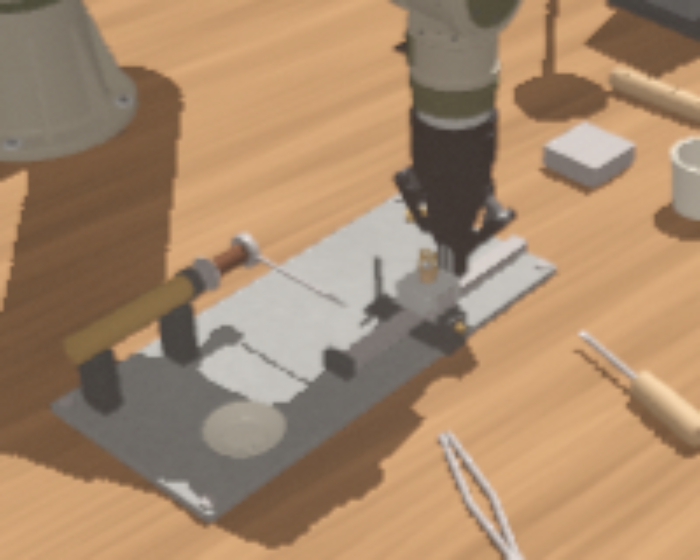

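```bash
python3 -m inch '[[0,0,0,0,0.1,0,1],[0,0,0,0,0.1,0,1],[0,0,0,0,0.1,0,1]]'; for i in 1; do python3 -m inch '[[0,0,0,0,0.04,0,1]]'; python3 -m inch '[[0,0,0,0,0.04,0,1]]';python3 -m inch '[[0,0,0,0,0.04,0,1]]'; done; python3 - <<'E'
from h import *
s=env.get_state();p=s['tcp_pos'];th=.123
print(p,'xp',p[0]*np.cos(th)+p[1]*np.sin(th),'yp',-p[0]*np.sin(th)+p[1]*np.cos(th))
im=env.read_camera('scene');cv2.imwrite('pics/s4.png',cv2.resize(im[170:250,220:300,::-1],None,fx=7,fy=7))
E
```

```text
clock: 6.5
tcp_pos: [0.5838, 0.0845, 0.0293]
orientation: [-0.0, 0.998, 0.061, 0.0]
wrist_force: [-2.1, 7.5, 0.6]
finger_gap: -0.0003
clock: 6.6
tcp_pos: [0.5839, 0.0832, 0.0293]
orientation: [-0.001, 0.998, 0.061, -0.0]
wrist_force: [-1.3, 8.8, -0.2]
finger_gap: 0.0002
clock: 6.7
tcp_pos: [0.5841, 0.0816, 0.0293]
orientation: [-0.002, 0.998, 0.061, 0.0]
wrist_force: [-0.7, 6.5, 0.6]
finger_gap: 0.0002
clock: 6.8
tcp_pos: [0.5844, 0.0792, 0.0293]
orientation: [-0.001, 0.998, 0.061, 0.0]
wrist_force: [-0.4, 3.5, 0.4]
finger_gap: 0.0
[0.58436009 0.07918683 0.02931187] xp 0.5896607038742449 yp 0.0068933809558473225
```

View pics/s4.png

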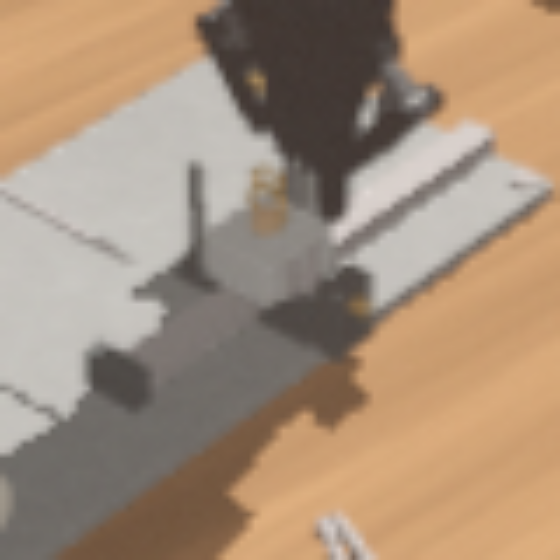

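```bash
python3 -m inch '[[0,0,0,0,0.02,0,1]]'; python3 -m inch '[[0,0,0,0,0,0,1]]';python3 -m inch '[[0,0,0,0,0.02,0,1]]'
```

```text
clock: 6.95
tcp_pos: [0.5846, 0.0774, 0.0293]
orientation: [-0.0, 0.998, 0.061, -0.0]
wrist_force: [-0.5, 2.6, 0.5]
finger_gap: -0.0003
clock: 7.05
tcp_pos: [0.5847, 0.0769, 0.0292]
orientation: [0.0, 0.998, 0.06, 0.0]
wrist_force: [-0.5, -0.3, 0.2]
finger_gap: 0.0001
clock: 7.15
tcp_pos: [0.5847, 0.0763, 0.0293]
orientation: [0.0, 0.998, 0.06, -0.0]
wrist_force: [-0.9, 2.1, 0.6]
finger_gap: 0.0001
```

```bash
python3 -m inch '[[0,0,0,0,0,0,1]]'; python3 -m inch '[[0,0,0,0,0.02,0,1],[0,0,0,0,0,0,1]]'
```

```text
clock: 7.25
tcp_pos: [0.5848, 0.0759, 0.0293]
orientation: [0.0, 0.998, 0.06, 0.0]
wrist_force: [0.3, 0.4, 0.1]
finger_gap: 0.0002
clock: 7.45
tcp_pos: [0.5849, 0.075, 0.0293]
orientation: [0.0, 0.998, 0.06, 0.0]
wrist_force: [-0.1, -0.3, 0.0]
finger_gap: 0.0002
```

```bash
python3 -m inch '[[0,0,0,0,-0.4,0,1],[0,0,0,0,-0.6,0,1],[0,0,0,0,0,-0.6,1],[0,0,0,0,0,-0.8,1],[0,0,0,0,0,-0.8,1],[0,0,0,-0.3,0.6,-0.8,0],[0,0,0,-0.3,0.6,-0.8,0],[0,0,0,-0.3,0.6,-0.6,0],[0,0,0,0,0.3,0,0],[0,0,0,0,0,0,0],[0,0,0,0,0,0,0],[0,0,0,0,0,0,0]]'; python3 - <<'E'
from h import *
s=env.get_state();p=s['tcp_pos'];th=.123
print(p,'xp',p[0]*np.cos(th)+p[1]*np.sin(th),'yp',-p[0]*np.sin(th)+p[1]*np.cos(th))
im=env.read_camera('wrist');cv2.imwrite('pics/w5.png',im[:,:,::-1])
import pickle;pickle.dump(s,open('w5.pkl','wb'))
cv2.imwrite('pics/w5a.png',cv2.resize(im[30:230,150:370,::-1],None,fx=3,fy=3,interpolation=2))
E
```

```text
clock: 8.65
tcp_pos: [0.5472, 0.0188, 0.2444]
orientation: [-0.0, 0.998, 0.061, -0.001]
wrist_force: [0.0, -0.2, -0.7]
finger_gap: 0.0854
[0.54720817 0.01879051 0.24438217] xp 0.545379442559537 yp -0.04848846988669124
```

View pics/w5.png

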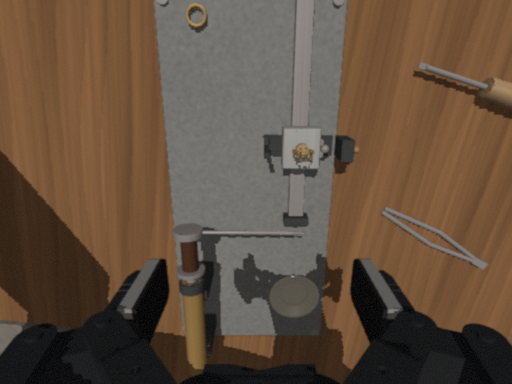

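View pics/w5a.png

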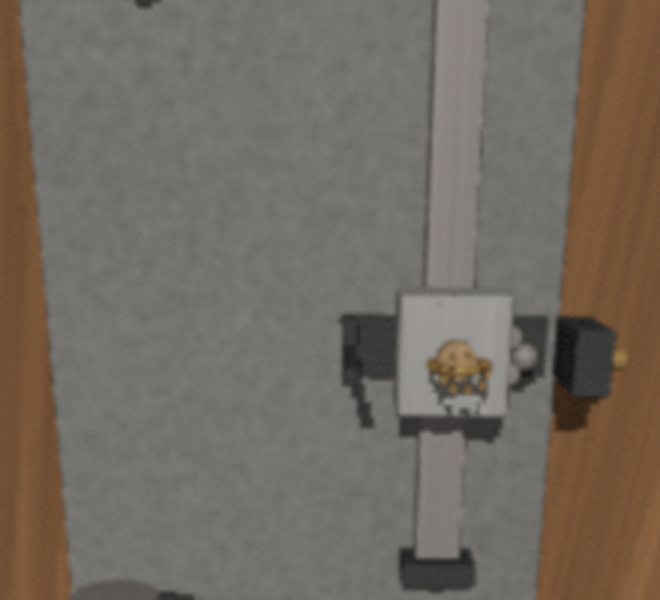

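```bash
python3 - <<'E'
from h import *
import pickle
s=pickle.load(open('w5.pkl','rb'));P=pose('wrist',s)
im=cv2.imread('pics/w5.png');cv2.imwrite('pics/w5f.png',cv2.resize(im[125:185,250:370],None,fx=6.5,fy=6.5,interpolation=0))
A=lambda u:np.array(u)/3+[150,30]
th=.123;R=np.array([[np.cos(th),-np.sin(th)],[np.sin(th),np.cos(th)]])
for k,u,z in [('car top',A((455,292)),.046),('car bot',A((453,416)),.046),('plate top',A((375,316)),.014),('plate bot',A((375,378)),.014),('ball',A((525,355)),.034),('needle tip',(303,234),.078),('needle',(225,232.5),.078),('waist t',(189,242),.087),('waist b',(190,271),.087)]:
    X=onz(P,u,z);print(k,X.round(4),(R.T@X[:2]).round(4))
E
```

```text
car top [0.5869 0.0646 0.046 ] [ 0.5904 -0.0079]
car bot [0.5936 0.0204 0.046 ] [ 0.5916 -0.0526]
plate top [0.5623 0.0482 0.014 ] [ 0.564  -0.0212]
plate bot [0.5657 0.0241 0.014 ] [ 0.5644 -0.0455]
ball [0.6181 0.0437 0.034 ] [ 0.6188 -0.0324]
needle tip [ 0.6023 -0.0424  0.078 ] [ 0.5926 -0.1159]
needle [ 0.5197 -0.0509  0.078 ] [ 0.5095 -0.1143]
waist t [ 0.4838 -0.0621  0.087 ] [ 0.4726 -0.1209]
waist b [ 0.4867 -0.0969  0.087 ] [ 0.4711 -0.1559]
```

View pics/w5f.png

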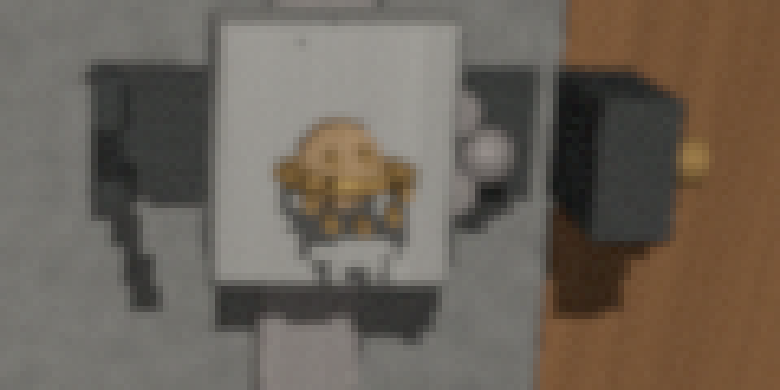

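```bash
python3 -m inch '[[0,0,0,-0.4,0.5,0,0],[0,0,0,-0.5,0.6,0,0],[0,0,0,-0.5,0.6,0.3,0],[0,0,0,-0.08,0.1,0.6,0],[0,0,0,0,0,0.6,0],[0,0,0,0,0,0.3,0],[0,0,0,0,0,0,0],[0,0,0,0,0,0,0]]'; python3 - <<'E'
from h import *
s=env.get_state();p=s['tcp_pos'];th=.123
print(p,'xp',p[0]*np.cos(th)+p[1]*np.sin(th),'yp',-p[0]*np.sin(th)+p[1]*np.cos(th))
im=env.read_camera('wrist');cv2.imwrite('pics/w6.png',im[:,:,::-1])
im=env.read_camera('side');cv2.imwrite('pics/s6.png',cv2.resize(im[100:280,210:350,::-1],None,fx=3.3,fy=3.3))
E
```

```text
clock: 9.5
tcp_pos: [0.4851, -0.0796, 0.1556]
orientation: [-0.0, 0.998, 0.061, -0.001]
wrist_force: [0.5, 0.6, 1.0]
finger_gap: 0.0853
[ 0.48508852 -0.07955221  0.1556442 ] xp 0.4716634244092852 yp -0.1384667466850067
```

View pics/w6.png

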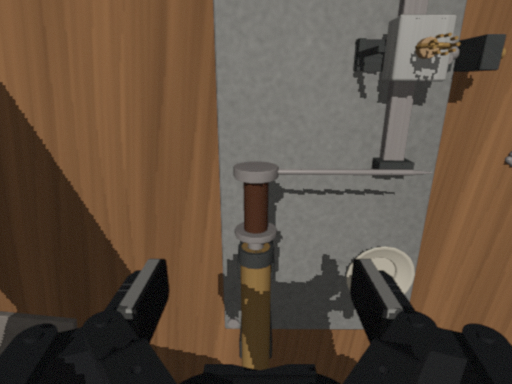

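View pics/s6.png

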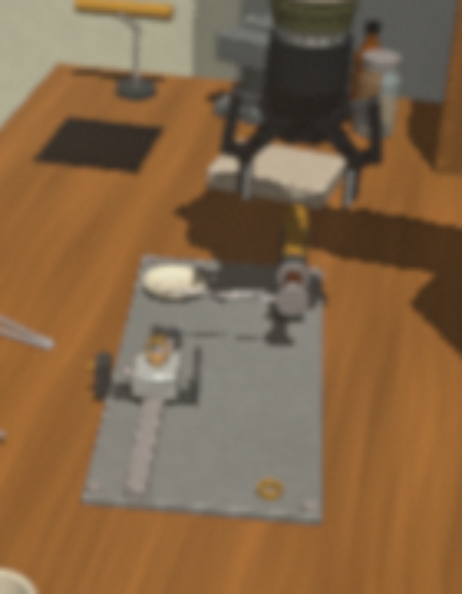

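```bash
python3 -m inch '[[0,0,0,0,0,0.4,0],[0,0,0,0,0,0.6,0],[0,0,0,0,0,0.6,0],[0,0,0,0,0,0.33,0],[0,0,0,0,0,0,0],[0,0,0,0,0,0,0]]'; python3 -m inch '[[0,0,0,0,0,0,0.6],[0,0,0,0,0,0,0.8],[0,0,0,0,0,0,1],[0,0,0,0,0,0,1],[0,0,0,0,0,0,1],[0,0,0,0,0,0,1],[0,0,0,0,0,0,1],[0,0,0,0,0,0,1]]' 60;  python3 - <<'E'
from h import *
s=env.get_state();p=s['tcp_pos'];th=.123
print(p,'xp',p[0]*np.cos(th)+p[1]*np.sin(th),'yp',-p[0]*np.sin(th)+p[1]*np.cos(th))
im=env.read_camera('wrist');cv2.imwrite('pics/w7.png',im[:,:,::-1])
im=env.read_camera('scene');cv2.imwrite('pics/s7.png',cv2.resize(im[120:280,140:340,::-1],None,fx=3.5,fy=3.5))
E
```

```text
clock: 10.2
tcp_pos: [0.486, -0.0803, 0.0604]
orientation: [0.0, 0.998, 0.061, 0.001]
wrist_force: [0.9, 0.6, 1.1]
finger_gap: 0.0855
clock: 11.0
tcp_pos: [0.4823, -0.0806, 0.0596]
orientation: [0.001, 0.998, 0.06, -0.003]
wrist_force: [-9.2, -1.5, 8.7]
finger_gap: 0.0159
[ 0.48225283 -0.08055346  0.05961351] xp 0.46872631725010566 yp -0.13911252291308945
```

View pics/w7.png

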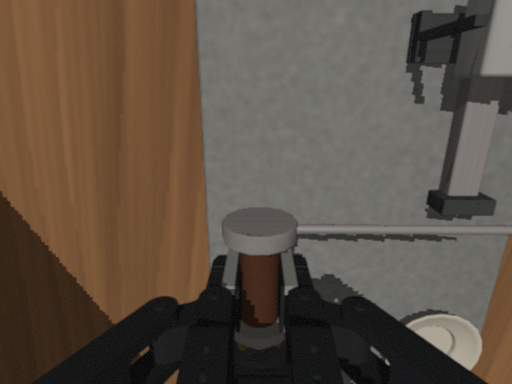

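View pics/s7.png

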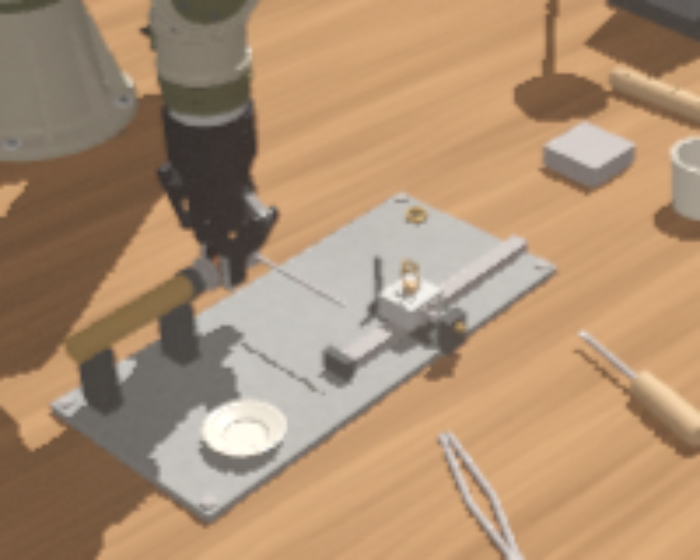

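```bash
python3 -m inch '[[0,0,0,-0.06,0,0,1],[0,0,0,0,-0.1,0,1],[0,0,0,0,-0.2,0,1],[0,0,0,0,-0.2,0,1],[0,0,0,0,-0.2,0,1],[0,0,0,0,-0.2,0,1],[0,0,0,0,-0.2,0,1],[0,0,0,0,-0.2,0,1],[0,0,0,0,-0.1,0,1],[0,0,0,0,0,0,1],[0,0,0,0,0,0,1]]' 60;  python3 - <<'E'
from h import *
s=env.get_state();p=s['tcp_pos'];th=.123
print(p,'xp',p[0]*np.cos(th)+p[1]*np.sin(th),'yp',-p[0]*np.sin(th)+p[1]*np.cos(th))
im=env.read_camera('wrist');cv2.imwrite('pics/w8.png',im[:,:,::-1])
im=env.read_camera('scene');cv2.imwrite('pics/s8.png',cv2.resize(im[150:250,180:310,::-1],None,fx=6,fy=6,interpolation=2))
E
```

```text
clock: 12.2
tcp_pos: [0.4743, -0.0122, 0.0597]
orientation: [0.002, 0.998, 0.06, 0.0]
wrist_force: [-0.5, -7.7, 0.6]
finger_gap: 0.0159
[ 0.47428217 -0.01216974  0.05971803] xp 0.4692058806318886 yp -0.07026752244913846
```

View pics/w8.png

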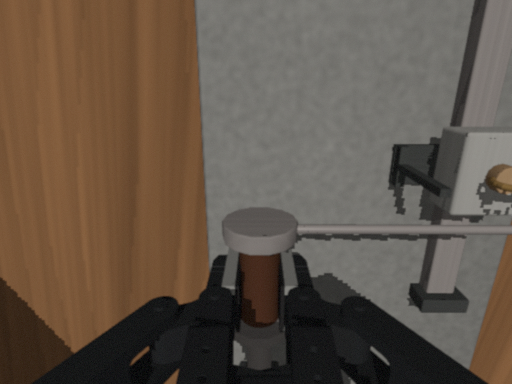

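View pics/s8.png

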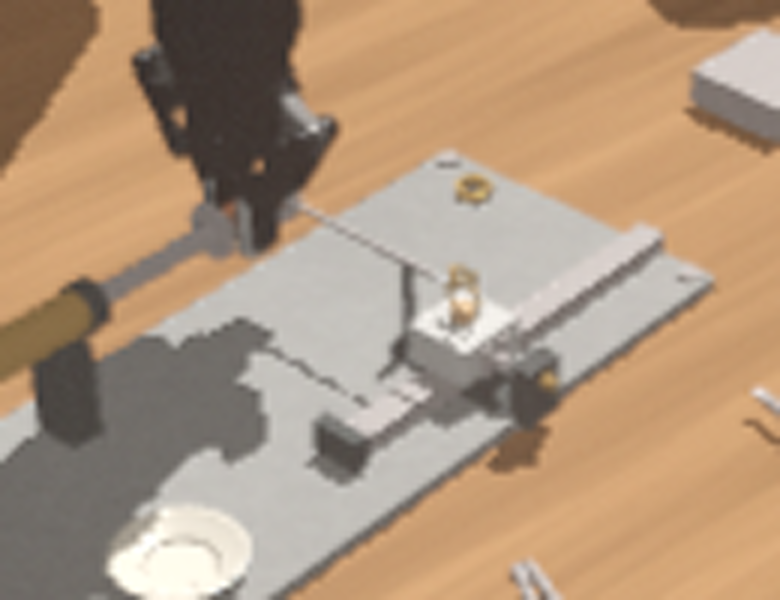

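```bash
python3 -m inch '[[0,0,0,0,-0.1,0,1],[0,0,0,0,-0.1,0,1],[0,0,0,0,-0.06,0,1],[0,0,0,0,0,0,1],[0,0,0,0,0,0,1],[0,0,0,0,0,0,1]]' 60;  python3 - <<'E'
from h import *
s=env.get_state();p=s['tcp_pos'];th=.123
print(p,'xp',p[0]*np.cos(th)+p[1]*np.sin(th),'yp',-p[0]*np.sin(th)+p[1]*np.cos(th))
im=env.read_camera('wrist');cv2.imwrite('pics/w9.png',cv2.resize(im[130:290,280:512,::-1],None,fx=3.4,fy=3.4,interpolation=2))
import pickle;pickle.dump(s,open('w9.pkl','wb'))
im=env.read_camera('scene');cv2.imwrite('pics/s9.png',cv2.resize(im[170:240,220:300,::-1],None,fx=8,fy=8,interpolation=2))
im=env.read_camera('side');cv2.imwrite('pics/d9.png',cv2.resize(im[170:250,230:310,::-1],None,fx=7,fy=7,interpolation=2))
E
```

```text
clock: 12.9
tcp_pos: [0.4728, 0.0003, 0.0597]
orientation: [0.002, 0.998, 0.06, 0.0]
wrist_force: [0.1, -7.9, 1.1]
finger_gap: 0.0164
[4.72839158e-01 3.37157466e-04 5.97408204e-02] xp 0.46930823971600677 yp -0.05767806866900802
```

View pics/w9.png

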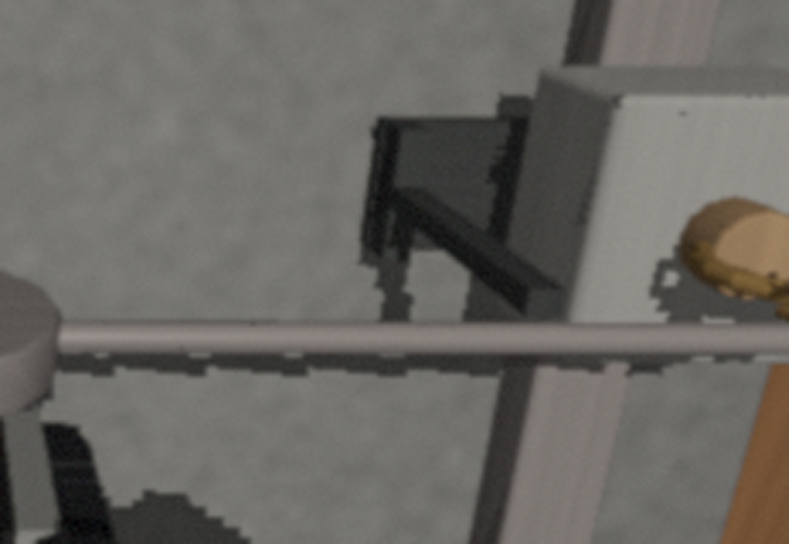

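View pics/s9.png

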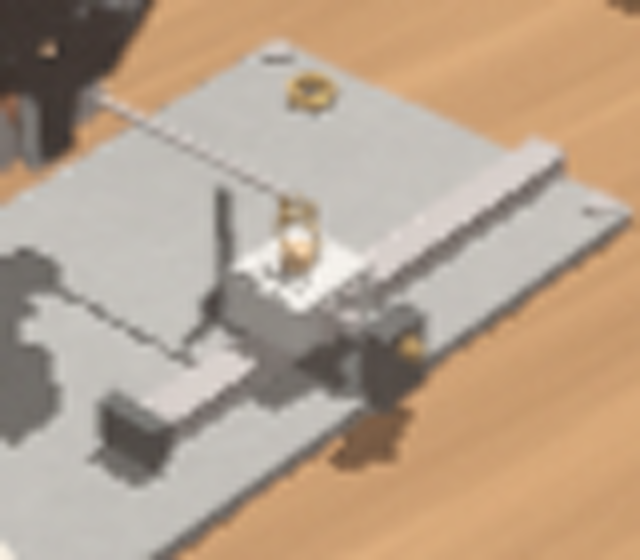

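View pics/d9.png

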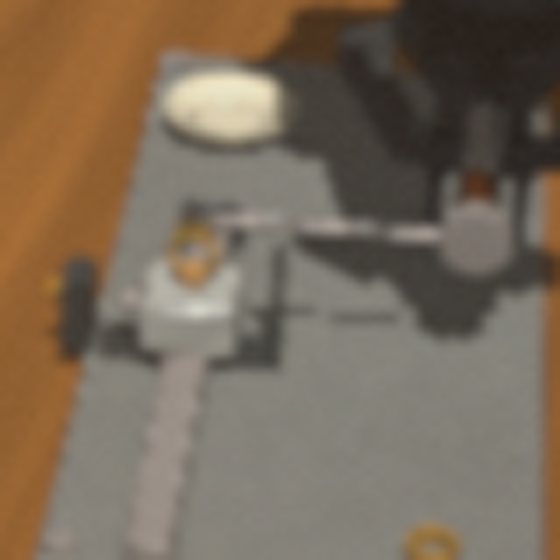

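```bash
python3 - <<'E'
from h import *
import pickle
s=pickle.load(open('w9.pkl','rb'));P=pose('wrist',s)
A=lambda u:np.array(u)/3.4+[280,130]
th=.123;R=np.array([[np.cos(th),-np.sin(th)],[np.sin(th),np.cos(th)]])
for k,u,z in [('fin top far edge',A((543,287)),.066),('fin top near edge',A((543,310)),.066),('needle@fin',A((543,337)),.078),('needle left',A((100,337)),.078),('car far',A((720,97)),.046),('plate t',A((440,119)),.014),('plate b',A((440,245)),.014)]:
    X=onz(P,u,z);print(k,X.round(4),(R.T@X[:2]).round(4))
E
python3 - <<'E'
import cv2
a=cv2.imread('pics/w9.png')[150:380,340:640];cv2.imwrite('pics/w9f.png',cv2.resize(cv2.convertScaleAbs(a,alpha=2,beta=10),None,fx=2.5,fy=2.5))
E
```

```text
fin top far edge [0.5535 0.0377 0.066 ] [ 0.554  -0.0305]
fin top near edge [0.5546 0.0344 0.066 ] [ 0.5546 -0.0339]
needle@fin [0.5478 0.0352 0.078 ] [ 0.548  -0.0323]
needle left [0.4922 0.0284 0.078 ] [ 0.492  -0.0322]
car far [0.5832 0.0632 0.046 ] [ 0.5865 -0.0088]
plate t [0.5595 0.0488 0.014 ] [ 0.5612 -0.0202]
plate b [0.5661 0.0255 0.014 ] [ 0.5649 -0.0441]
```

View pics/w9f.png

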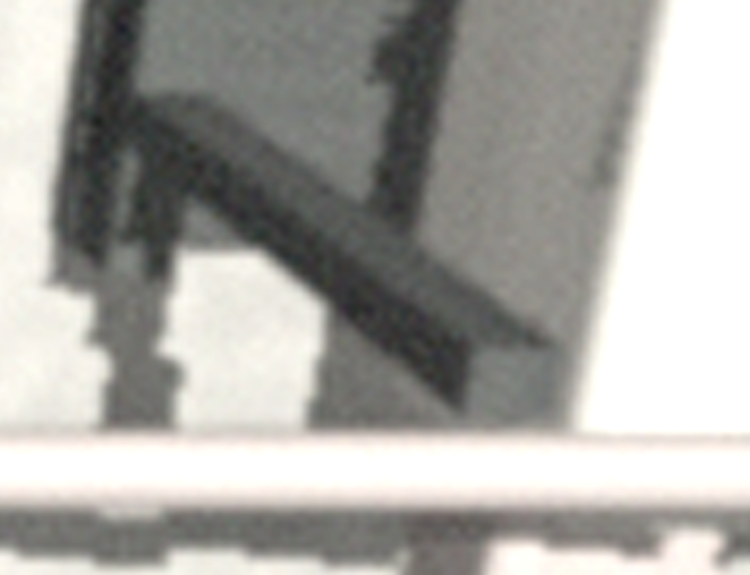

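```bash
python3 - <<'E'
from h import *
th=.123;R=np.array([[np.cos(th),-np.sin(th)],[np.sin(th),np.cos(th)]])
P=pose('scene');A=lambda u:np.array(u)/8+[220,170]
for k,u,z in [('fin',A((222,190)),.066),('n1',A((120,105)),.078),('n2',A((275,188)),.078)]: print(k,(R.T@onz(P,A and u,z)[:2]).round(4))
P=pose('side');A=lambda u:np.array(u)/7+[230,170]
for k,u,z in [('fin',A((275,235)),.066),('n1',A((400,232)),.078),('n2',A((240,218)),.078)]: print(k,(R.T@onz(P,u,z)[:2]).round(4))
print(env.get_state()['clock'],env.get_state()['wrist_force'],env.get_state()['tcp_pos'])
E
```

```text
fin [ 0.5569 -0.0357]
n1 [ 0.4985 -0.0314]
n2 [ 0.583  -0.0339]
fin [ 0.5553 -0.0351]
n1 [ 0.5019 -0.0253]
n2 [ 0.5701 -0.027 ]
13.05 [-0.30621908 -6.72785845  1.06209358] [4.72810004e-01 3.23308176e-04 5.97117598e-02]
```

```bash
python3 -m inch '[[0,0,0,0,0,0,1],[0,0,0,0,0,0,1],[0,0,0,0,0,0,1],[0,0,0,0,0,0,1],[0,0,0,0,0,0,1],[0,0,0,0,0,0,1],[0,0,0,0,0,0,1],[0,0,0,0,0,0,1],[0,0,0,0,0,0,1],[0,0,0,0,0,0,1]]'; python3 - <<'E'
from h import *
s=env.get_state()
im=env.read_camera('wrist');cv2.imwrite('pics/w10.png',cv2.resize(im[130:290,280:512,::-1],None,fx=3.4,fy=3.4,interpolation=2))
E
```

```text
clock: 14.05
tcp_pos: [0.4728, 0.0003, 0.0597]
orientation: [0.002, 0.998, 0.06, 0.0]
wrist_force: [-0.1, -7.6, 0.7]
finger_gap: 0.016
```

View pics/w10.png

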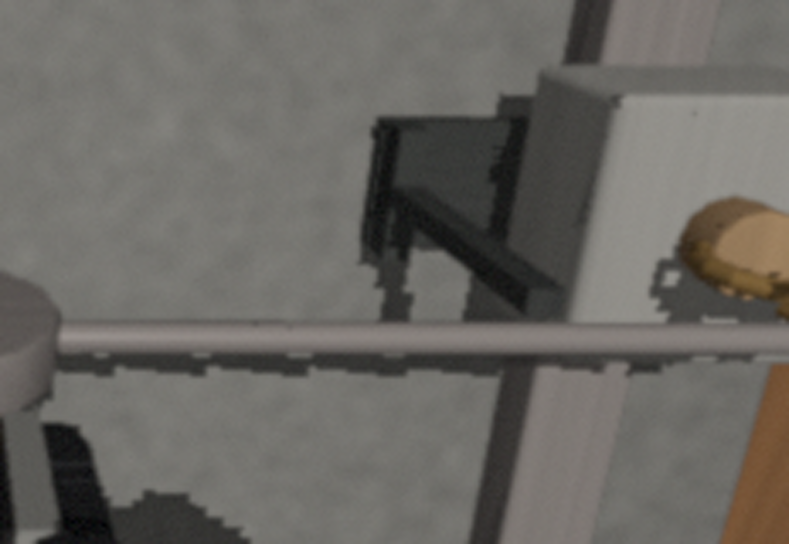

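The picture matches the one from a second earlier: needle at row 337, fin top at rows 288–312, carrier unmoved. The hold is steady, so I'm handing in.

```bash
python3 -c "
from workcell import env
print(env.hand_in())"
```

```text
the job is handed in; nothing more can be done
None
```

I pushed the carrier along the rail with the shut fingers until it clicked into the detent. I then gripped the rod's waist from above at 60 N and pulled it out about 81 mm. The job was handed in at about 14 s of the 51 s allowed, with the rod still held there.

**Carrier:** the push force peaked at about 9 N and then fell to zero. In the wrist picture the ball sits between the lugs on the carrier's side. The carrier's middle measured 1–3 mm from the middle of the station, against the 4 mm allowed.

**Needle:** the wrist camera puts the needle 0.2 mm from the fin along the rail. The rod's travel puts it about 1 mm off.

**Hold:** there was no creep over the last second. The wrist force was about 7.6 N, roughly what the spring should give.

**Checks that disagreed:** the scene camera put the needle 2.5 mm past the mark, and the side camera put it about 8 mm past. One pixel of those views covers about 3–6 mm, so I relied on the close wrist view.

**Other things on the bench:** the robot touched none of them as far as I could see, and the dish and bezel looked undisturbed. I did not measure their positions again at the end.

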